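# Take the carved block from the vise and register it in the jig

### The job

Push the vise's sliding jaw all the way open by its red lug, then lift the carved printing block out, leaving the jaw open. Set the block down carved face up on the white bed of the registration jig and push it gently home, square and flush against both fences, with a long side on the long fence and an end on the short one. Do not disturb the ink tin, the ink roller and the roll of tape that lie between the vise and the jig.

Things in the scene. Friction and masses are not known exactly. Their poses are not given: they have to be found in the camera images.
- block: printing block, 60 (its x) x 130 (y) x 34 mm tall, pale wood, blue carved top; about 0.2 kg. Origin: centre of its underside. Starts in the vise, underside 18 mm above the table, long sides shut between the jaws
- vise: wooden vise fixed to the table; origin on the table under the block's seat (the block sits within 12 mm of it along y). Base 18 mm thick, x -65 to +135 mm, 150 mm wide. Low fixed jaw (dark wood): face at x = -31 mm, top 28 mm above the table, covers only the block's lowest 10 mm. Sliding jaw on the +x side, slides along +x to the green end block (48 mm tall)
- jaw (a joint): opening of the sliding jaw in m: 0 shut on the block (jaw face at vise x = +31 mm), 0.050 fully open against the end block. Stiff slide (about 7 N), stays where left. Steel jaw 120 mm wide, top 48 mm above the table
- jaw_lug (a point): centre of the top edge of the sliding jaw's red upright lug, on its face towards the block. Lug 70 mm wide, 14 mm thick, top 86 mm above the table (34 mm above the block's top), inner face flush with the jaw's. Moves with the jaw; push it along the vise's +x
- jig: registration jig fixed to the table: white bed 170 (x) x 220 mm (y), surface 10 mm above the table; dark wooden fences 14 mm wide, 30 mm above the bed, along its +x and +y edges. Origin under the bed's centre, at table height. Inner faces: long fence x = +71 mm, short fence y = +96 mm. Block home: long side on the long fence, end on the short one, its centre at x +41, y +31 mm
- fence: the jig's two dark fences (see jig), one piece with it; origin at the inner corner where they meet, at the bed's surface (10 mm above the table); axes as the jig's. Nearly as tall as the block: no finger fits between block and fence
- ink_tin: bystander: round tin of ink with an orange label, 60 mm across, 50 mm tall; origin at the centre of its underside
- brayer: bystander: ink roller lying flat: black rubber roller 90 mm wide and 36 mm across, wooden handle, about 150 mm long over all; origin under the roller's centre
- tape: bystander: roll of yellow tape lying flat, 100 mm across, 25 mm tall; origin at the centre of its underside
Not all that is in view belongs to the job. Leave any pink or yellow look-alike of the block alone.

How it is judged:
On the way, in this order (a step that is already met when the one before it is completed fails the run):
1. the sliding jaw is pushed back to its stop (at least 44 of 50 mm) with the block still sitting in the vise (value of joint jaw above 0.044 m and z of block in the frame of vise below 0.024 m and horizontal distance between block and vise below 0.06 m), for 0.1 s.
2. the block is lifted out of the vise, its underside at least 60 mm above the table (height (world z) of block above 0.06 m), for 0.1 s.
At the end, for the whole second after the job is handed in: The block lies at rest flat on the jig's bed, carved face up, long side within about 2 mm of the long fence and end within about 2 mm of the short fence, square to them within 0.02 rad; the jaw is left open (at least 40 mm) (x of block in the frame of jig between 0.0388 and 0.0425 m and y of block in the frame of jig between 0.0288 and 0.0325 m and z of block in the frame of jig between 0.007 and 0.0125 m and angle between the y axis of block and the y axis of jig, either way round below 0.02 rad and angle between block's own z axis and vertical below 0.03 rad and value of joint jaw above 0.04 m and linear speed of block below 0.01 m/s); the robot touches nothing.
It fails at once if the block is rammed against the fences: more than 40 N between them (contact force between block and fence above 40 N).
It fails at once if the ink tin, the ink roller or the tape is moved by more than 20 mm (distance of any of ink_tin, brayer, tape from where it was at the start of the episode above 0.02 m).
It also fails if it takes over 72 s, if anything falls off the work surface, if the arm or the gripper's body presses on something with over 40 N, if the wrist force passes 120 N, or if a joint passes its speed limit or range.

### The arm

A 6-joint arm with a two-finger parallel gripper is mounted at the origin on the work surface. World frame = base frame: x ahead of the robot, y to its left, z up, the work surface at z = 0. Lengths are in m, angles in rad, forces in N, time in s.
With the tool pointing down it reaches from about 0.3 to 0.875 m from the base axis. Payload 6.4 kg.
Tool frame: the origin (TCP) lies on the centre line of the jaws, within the pads' length; the fingertips stand 22 mm ahead of it and the grasp point (between the pads) lies 3 mm ahead of it; z points along the fingers, y is the line along which they close (so a half turn about z gives the same grasp; the last joint's range is limited). The gripper opens to 85 mm and grips with 20 to 120 N. Pads are 22 mm wide; open, the fingers measure 114 mm over their backs; the gripper's body (76 mm by 85 mm) begins 54 mm behind the grasp point. The pads swing forward as they close: fully open they stand 13 mm farther back than shut.
Start: joints at [0.896, 0.181, 1.607, -0, 1.354, -0.206], TCP at [0.26, 0.513, 0.253] pointing down, gripper open.
Joint ranges: [-2.99, 2.99], [-0.89, 2.07], [0.3, 2.58], [-1.14, 4.28], [0, 2.63], [-3.12, 3.12]. Speed limits (rad/s): [2.57, 2.57, 3.01, 3.14, 3.14, 3.14].

### API

Orientations are given as a unit quaternion [x, y, z, w].
In Python, from cell import robot, eyes gives the robot as it stands.
- The arm moves only by the tool drive_tool, never from a script. Its argument "motion" is a list of rows, each a list of 3 entries, a list of its own where there are three numbers: the finger opening in cm, from 0 to 8.54, then the shift along the tool's x, y, z in cm, then the turn, a rotation vector about the tool's x, y, z in degrees. In form: [[claw, [x, y, z], [ax, ay, az]], ...]. A call has 1 to 20 rows; each row shifts and turns the commanded pose from where the row before left it, along the tool's axes as they then stand; what a row does not reach is not made up. A row lasts 1/10 s, in which the tool goes at most 50 mm and 8.59 degrees, less where a joint would pass 70% of its speed; a pose out of reach is approached as far as the arm can. A call is refused whole if a number of a shift passes 5 or a number of a turn 8.59, either way. A call with a gripper value outside its range is refused whole. The fingers move at their own pace and stop on an object; "newtons" is the grip in N (left out, the last holds). Time passes only in rows, so rows that do not move let the fingers close. It gives the time, the measured TCP pose, the force, the opening and the grip force at its end, in the units of the state.
- robot.get_state(): the state, without advancing time (a new reading comes with each control period).
- eyes.read_camera(name): name is "scene" or "top" or "wrist"; returns the picture (480x640x3 uint8, red, green, blue); there is no depth.
- eyes.calibration(name): a dict with "fx", "fy", "cx", "cy" (pixels), "extrinsics" (4x4, takes a point from world to camera coordinates); the wrist camera has in their place "mount" (4x4, takes a point from camera to tool coordinates, whose origin is the TCP and whose axes are the flange's). Camera axes: x right, y up, looking along -z (the intrinsics and any distortion apply to the point x, -y, -z); pixel columns grow to the right and rows downward; lengths in m; the calibration is good to about 2 mm. A picture is of the moment at which its call begins: read the wrist's pose just before it. calibration takes no time and is no camera call.
- robot.hand_in(): hands the job in; it is judged then, once.
The state is a dict: "clock": time; "q": joint angles; "qvel": joint speeds; "tau": joint torques, N m; "tcp_pos": TCP position; "eef_rot": TCP orientation; "force": force on the tool from outside, world axes, zero at the start; "wrist_torque": the same for the moment, N m; "grip_width": opening from 0.0 (shut) to 1.0 (fully open); "gripper_force": force on a finger pad.
Only numpy, scipy, OpenCV 4.12 (cv2) and the standard library are available. Lean on these libraries where they do the work, as an engineer would, in place of code of your own. Each camera call takes 0.05 s, during which the arm holds its last target. There are 200 camera calls.

## Working session

There is one attempt and no reset: what is moved stays moved. The work goes in short steps, Python scripts to look and compute and a tool call to move; the robot and the scene stay as the last step left them, time stands still between calls to the robot, and variables do not carry over. Pictures are saved under pics/ and viewed, at most 10 in all, crops included, and the job is handed in when it is done.

Besides the shell and the picture viewer there is one more tool, called after "Request:" as a command line: name --argument value ..., lists and objects as JSON in quotes. drive_tool: Moves the arm, as the interface text tells. Its arguments: {"type":"object","properties":{"motion":{"type":"array"},"newtons":{"type":"number"}},"required":["motion"]}

```bash
mkdir -p pics; ls; python3 - <<'E'
from cell import robot, eyes
import cv2, json
for n in ["scene","top"]:
    im=eyes.read_camera(n); cv2.imwrite(f"pics/{n}0.png",im[:,:,::-1])
    print(n,eyes.calibration(n))
print(eyes.calibration("wrist"))
print(robot.get_state())
E
```

```text
pics
scene {'fx': 466.52408057161193, 'fy': 466.52408057161193, 'cx': 327.2738449731174, 'cy': 238.5493760748648, 'extrinsics': array([[-5.17022799e-01,  8.55971583e-01,  2.71965289e-04,
         2.65584090e-01],
       [-7.36963584e-01, -4.45301319e-01,  5.08518840e-01,
         2.99730962e-01],
       [ 4.35398783e-01,  2.62715406e-01,  8.61050820e-01,
        -1.35933661e+00],
       [ 0.00000000e+00,  0.00000000e+00,  0.00000000e+00,
         1.00000000e+00]])}
top {'fx': 489.8229140019172, 'fy': 489.8229140019172, 'cx': 312.66630349698585, 'cy': 242.32628982534388, 'extrinsics': array([[-0.01930489, -0.99948334, -0.0256978 ,  0.02018565],
       [ 0.99508994, -0.02170285,  0.09656602, -0.46467559],
       [-0.09707384, -0.02370742,  0.99499479, -1.23770918],
       [ 0.        ,  0.        ,  0.        ,  1.        ]])}
{'fx': 412.6908855780009, 'fy': 412.6908855780009, 'cx': 321.741159179648, 'cy': 239.11542575365567, 'mount': array([[-1.80900328e-03,  9.57851471e-01,  2.87258224e-01,
         7.38069949e-02],
       [ 9.99998303e-01,  1.63297518e-03,  8.52377820e-04,
         
[... 198 characters left out ...]
 0.1, 'q': array([ 8.95666705e-01,  1.81468128e-01,  1.60787751e+00, -6.09793141e-06,
        1.35378949e+00, -2.06316276e-01]), 'qvel': array([-6.26317424e-04,  1.18861554e-03, -2.72848391e-03,  2.17698786e-05,
        7.40966850e-04,  8.15910876e-05]), 'tau': array([-1.22605443e-04, -4.45873725e+01, -3.52234054e+01, -2.98107434e-04,
        4.22323239e-03, -4.50764230e-05]), 'tcp_pos': array([0.25951135, 0.51260846, 0.25248817]), 'eef_rot': array([ 2.32265215e-01,  9.72652186e-01, -6.98813969e-04, -3.26313927e-04]), 'force': array([ 0.51270537, -0.5558764 , -0.484922  ]), 'wrist_torque': array([-0.04196796, -0.00350222, -0.04348256]), 'gripper_force': 0.0, 'grip_width': 0.9995858118754394}
```

View pics/top0.png

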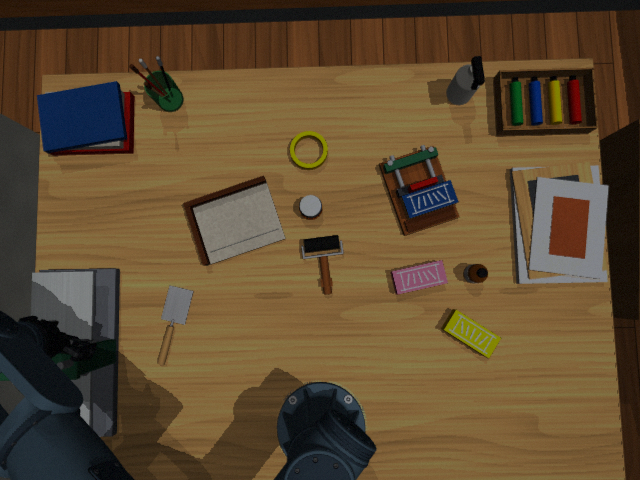

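View pics/scene0.png

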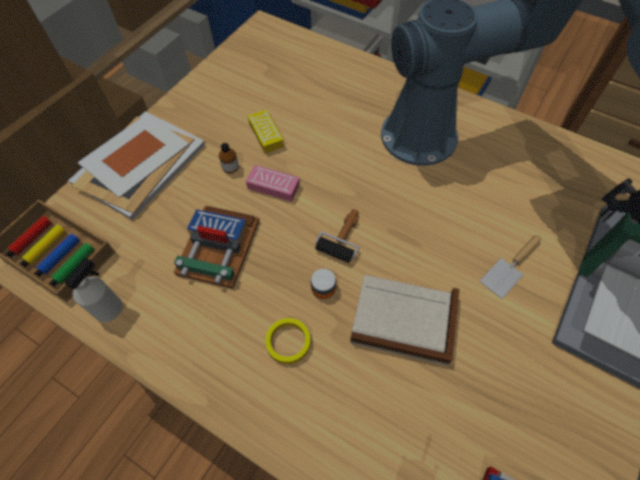

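The top picture shows three candidates for the block: blue at (430,200) in the vise, pink at (418,277) and yellow at (472,333), both lying on the table. I choose the blue one because it sits in the vise, with the red lug at (423,185) and the green end block at (410,158). The jig is at (235,220) with its fences on the upper and left edges. The tape is at (308,150), the tin at (310,207) and the brayer at (322,250), all between the vise and the jig.

```bash
python3 - <<'E'
import cv2
im=cv2.imread("pics/top0.png")
a=cv2.resize(im[140:240,370:470],None,fx=4,fy=4,interpolation=cv2.INTER_CUBIC)
b=cv2.resize(im[170:270,180:280],None,fx=4,fy=4,interpolation=cv2.INTER_CUBIC)
cv2.imwrite("pics/crop0.png",cv2.convertScaleAbs(cv2.hconcat([a,b]),alpha=1.3))
E
```

```text
(no output)
```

View pics/crop0.png

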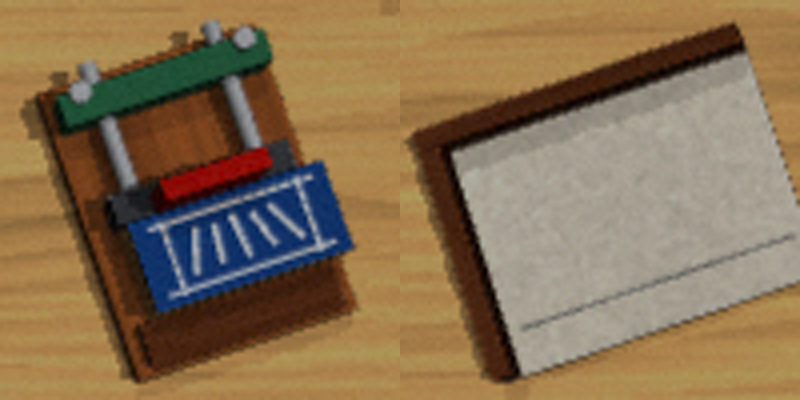

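Left half of the crop: the blue block's top corners are at (127,222), (325,163), (355,245) and (158,312), the red lug spans (163,185) to (270,155), and the green end block is above. This is the right block. Right half: the jig's inner fence corner is at (452,150), and the fences run up-right and down from there.

```bash
cat > h.py <<'E'
import numpy as np
from scipy.optimize import least_squares
from scipy.spatial.transform import Rotation as R
from cell import robot, eyes
def proj(c,E,P):
    p=(E[:3,:3]@np.atleast_2d(P).T).T+E[:3,3]
    return np.c_[c['cx']+c['fx']*p[:,0]/-p[:,2], c['cy']-c['fy']*p[:,1]/-p[:,2]]
def wristE(s,c):
    T=np.eye(4);T[:3,:3]=R.from_quat(s['eef_rot']).as_matrix();T[:3,3]=s['tcp_pos']
    return np.linalg.inv(T@c['mount'])
def place(p,L):
    c,s=np.cos(p[2]),np.sin(p[2]); L=np.atleast_2d(L)
    return np.c_[p[0]+c*L[:,0]-s*L[:,1],p[1]+s*L[:,0]+c*L[:,1],L[:,2]]
def fit(c,E,L,px,p0):
    r=least_squares(lambda p:(proj(c,E,place(p,np.array(L)/1000.))-px).ravel(),p0,x_scale=[.1,.1,.1])
    return r.x, np.abs(r.fun).max()
def cmd(target,yaw,s=None):
    """shift in tool axes (cm) and turn (deg about tool z) to bring TCP to world target, tool y axis at world angle yaw"""
    s=s or robot.get_state(); M=R.from_quat(s['eef_rot'])
    d=M.inv().apply(np.array(target)-s['tcp_pos'])*100
    G=R.from_matrix(np.c_[[np.sin(yaw),-np.cos(yaw),0],[np.cos(yaw),np.sin(yaw),0],[0,0,-1.]])
    rv=[np.degrees((M.inv()*G*R.from_euler('z',a)).as_rotvec()) for a in (0,np.pi)]
    return d.round(2),[r.round(1) for r in rv]
E
python3 - <<'E'
from h import *
c=eyes.calibration("top");E=c['extrinsics']
a=lambda l:np.array(l)/4.+[370,140]-.375
b=lambda l:np.array(l)/4.+[180,170]-.375
print("block",fit(c,E,[[30,65,52],[30,-65,52],[-30,-65,52],[-30,65,52]],a([[127,222],[325,163],[355,245],[158,312]]),[.55,-.25,0.3]))
print("vise",fit(c,E,[[-65,75,18],[135,75,18],[-65,-75,18],[31,35,86],[45,35,86],[45,-35,86]],a([[138,380],[42,95],[355,305],[165,203],[163,183],[268,150]]),[.55,-.25,0.3]))
print("jig",fit(c,E,[[-85,96,10],[71,-110,10],[85,110,40],[85,-110,40],[71,96,10]],b([[120,378],[345,52],[15,132],[335,24],[52,150]]),[.55,.25,0.3]))
for n,u,z in [("tape",(308,150),.025),("tin",(310,207),.05),("brayer",(322,245),.036),("bhandle",(326,290),.02)]:
    r=least_squares(lambda p:(proj(c,E,[[p[0],p[1],z]])-u).ravel(),[.5,0]);print(n,r.x)
print(R.from_quat(robot.get_state()['eef_rot']).as_matrix().round(3))
E
```

```text
block (array([ 0.56669419, -0.2877078 ,  0.28931014]), np.float64(0.9285732830956874))
vise (array([ 0.56250653, -0.27829808,  0.29272236]), np.float64(1.442672075134908))
jig (array([0.52566921, 0.21323744, 0.30279546]), np.float64(0.8823549098870558))
tape [0.7077667  0.01810189]
tin [0.55245517 0.01500382]
brayer [ 0.45635071 -0.01329658]
bhandle [ 0.34225654 -0.0209878 ]
[[-0.892  0.452 -0.001]
 [ 0.452  0.892 -0.001]
 [ 0.    -0.002 -1.   ]]
```

```bash
sed -i 's/\[np.sin(yaw),-np.cos(yaw),0\]/[-np.sin(yaw),np.cos(yaw),0]/' h.py; grep -n "sin(yaw)" h.py
```

```text
21:    G=R.from_matrix(np.c_[[-np.sin(yaw),np.cos(yaw),0],[np.cos(yaw),np.sin(yaw),0],[0,0,-1.]])
```

Request:
drive_tool --motion '[[0, [-2.8, -0.95, -0.4], [0, 0, 0]], [0, [-2.8, -0.95, -0.4], [0, 0, 0]], [0, [-2.8, -0.95, -0.4], [0, 0, 0]], [0, [-2.8, -0.95, -0.4], [0, 0, 0]], [0, [-2.8, -0.95, -0.4], [0, 0, 0]], [0, [-2.8, -0.95, -0.4], [0, 0, 0]], [0, [-2.8, -0.95, -0.4], [0, 0, 0]], [0, [-2.8, -0.95, -0.4], [0, 0, 0]], [0, [-2.8, -0.95, -0.4], [0, 0, 0]], [0, [-2.8, -0.95, -0.4], [0, 0, 0]], [0, [-2.8, -0.95, -0.4], [0, 0, 0]], [0, [-2.8, -0.95, -0.4], [0, 0, 0]], [0, [0, 0, 0], [0, 0, 7.6]], [0, [0, 0, 0], [0, 0, 7.6]], [0, [0, 0, 0], [0, 0, 7.6]], [0, [0, 0, 0], [0, 0, 7.6]], [0, [0, 0, 0], [0, 0, 7.6]], [0, [0, 0, 0], [0, 0, 7.6]], [0, [0, 0, 0], [0, 0, 0]], [0, [0, 0, 0], [0, 0, 0]]]' --newtons 30

```text
clock: 2.1
tcp_pos: [0.5078, 0.2594, 0.3009]
eef_rot: [0.59, 0.808, -0.0, -0.0]
force: [0.2, -0.7, -0.4]
grip_width: -0.002
gripper_force: 0.0
```

```bash
python3 - <<'E'
from h import *
import cv2
s=robot.get_state(); im=eyes.read_camera("wrist"); cv2.imwrite("pics/wj.png",im[:,:,::-1])
np.savez("pics/wj",E=wristE(s,eyes.calibration("wrist")))
print(s['clock'],s['tcp_pos'],s['q'].round(2),s['force'].round(1))
print(cmd([.51,.27,.30],.303),cmd([.55,-.24,.25],.29))
E
```

```text
2.1 [0.50784838 0.25942153 0.30091998] [ 0.26  0.13  1.56 -0.    1.44 -0.05] [ 0.2 -0.7 -0.4]
(array([0.94, 0.52, 0.1 ]), [array([-0. , -0. ,  0.4]), array([   0. ,   -0. , -179.6])]) (array([-48.86, -11.19,   5.11]), [array([-0. , -0. ,  1.1]), array([   0. ,   -0. , -178.9])])
```

View pics/wj.png

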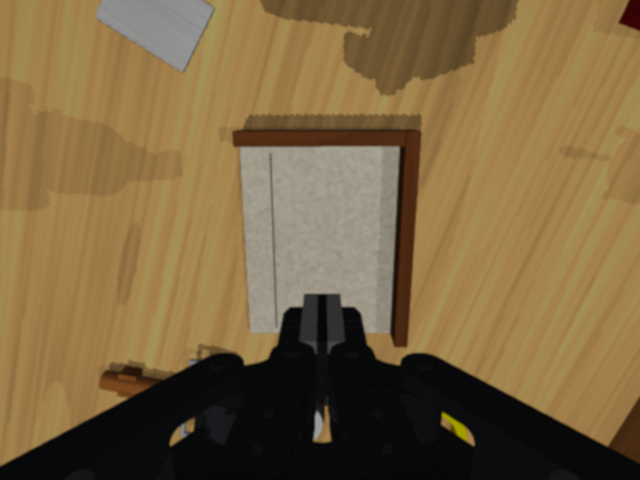

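The wrist picture shows the jig: fence top outer corners at (234,131), (419,130) and (407,346), the fences' inner top corner at (400,147), and the bed's near-left corner at (250,333).

Request:
drive_tool --motion '[[0, [-3.5, -0.8, 0.35], [0, 0, 0]], [0, [-3.5, -0.8, 0.35], [0, 0, 0]], [0, [-3.5, -0.8, 0.35], [0, 0, 0]], [0, [-3.5, -0.8, 0.35], [0, 0, 0]], [0, [-3.5, -0.8, 0.35], [0, 0, 0]], [0, [-3.5, -0.8, 0.35], [0, 0, 0]], [0, [-3.5, -0.8, 0.35], [0, 0, 0]], [0, [-3.5, -0.8, 0.35], [0, 0, 0]], [0, [-3.5, -0.8, 0.35], [0, 0, 0]], [0, [-3.5, -0.8, 0.35], [0, 0, 0]], [0, [-3.5, -0.8, 0.35], [0, 0, 0]], [0, [-3.5, -0.8, 0.35], [0, 0, 0]], [0, [-3.5, -0.8, 0.35], [0, 0, 0]], [0, [-3.5, -0.8, 0.35], [0, 0, 0.9]], [0, [0, 0, 0], [0, 0, 0]], [0, [0, 0, 0], [0, 0, 0]]]'

```text
clock: 3.75
tcp_pos: [0.5486, -0.2419, 0.2518]
eef_rot: [0.597, 0.802, 0.0, -0.001]
force: [-1.4, 0.7, -1.3]
grip_width: 0.001
gripper_force: 0.0
```

```bash
python3 - <<'E'
from h import *
import cv2
c=eyes.calibration("wrist")
E=np.load("pics/wj.npz")['E']
print("jig",fit(c,E,[[-85,110,40],[85,110,40],[85,-110,40],[71,96,40],[-85,-110,10]],np.array([[234,131],[420,130],[408,346],[401,147],[250,333]]),[.525,.213,.30]))
s=robot.get_state(); im=eyes.read_camera("wrist"); cv2.imwrite("pics/wv.png",im[:,:,::-1])
np.savez("pics/wv",E=wristE(s,c))
print(s['clock'],s['tcp_pos'],s['q'].round(2),s['force'].round(1))
E
```

```text
jig (array([0.52616529, 0.21380043, 0.31434294]), np.float64(3.5635337939129386))
3.75 [ 0.54857317 -0.24193324  0.25177494] [-0.61  0.24  1.54  0.    1.36 -0.9 ] [-1.4  0.7 -1.3]
```

View pics/wv.png

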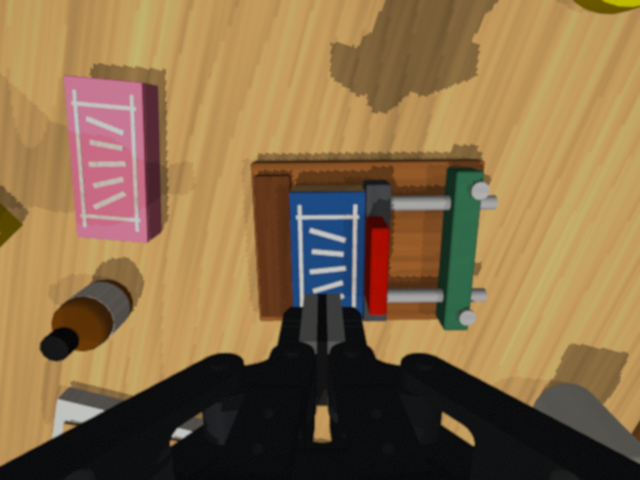

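The wrist picture shows the blue block's top far corners at (290,192) and (363,192). The lug's inner top edge runs from (371,218) to (371,313), and the vise base corners are at (253,162), (482,160) and (261,320).

```bash
python3 - <<'E'
from h import *
c=eyes.calibration("wrist")
def go(n,E,L,px,p0):
    px=np.array(px,float);p,e=fit(c,E,L,px,p0);print(n,p.round(4));print((proj(c,E,place(p,np.array(L)/1000.))-px).round(1).tolist())
    return p
E=np.load("pics/wj.npz")['E']
go("jig",E,[[-85,110,40],[85,110,40],[85,-110,40],[71,96,40],[-85,-110,10],[71,-110,40]],[[234,131],[420,130],[408,346],[401,147],[250,333],[395,346]],[.525,.213,.30])
E=np.load("pics/wv.npz")['E']
v=go("vise",E,[[-65,75,18],[135,75,18],[-65,-75,18],[31,35,86],[31,-35,86],[45,35,86]],[[253,162],[482,160],[261,320],[371,218],[371,313],[388,218]],[.56,-.28,.29])
b=go("block",E,[[-30,65,52],[30,65,52],[-30,-40,52]],[[290,192],[363,192],[296,306]],[.56,-.28,.29])
yaw=v[2]
for nm,pt in [("pre",[-2,0,80]),]:
    w=place(v,np.array([pt])/1000.)[0]; print(nm,w,cmd(w,yaw))
print("block in vise",np.array([[np.cos(yaw),np.sin(yaw)],[-np.sin(yaw),np.cos(yaw)]])@(b[:2]-v[:2]))
E
```

```text
jig [0.5262 0.214  0.3158]
[[-3.6, 0.1], [0.7, -0.5], [-0.1, 1.1], [3.3, -1.3], [0.2, 0.6], [-0.5, 1.2]]
vise [ 0.5628 -0.2743  0.3088]
[[-4.1, -2.7], [3.8, -5.5], [-0.9, -0.8], [-0.1, 4.9], [-1.4, -1.2], [2.5, 4.5]]
block [ 0.5668 -0.2848  0.3077]
[[-1.0, -1.8], [2.8, -3.2], [-1.9, 6.1]]
pre [ 0.56093668 -0.27493661  0.08      ] (array([-3.61,  0.2 , 17.2 ]), [array([-0. , -0.1, -1. ]), array([-1.00e-01,  0.00e+00,  1.79e+02])])
block in vise [ 0.00055686 -0.01119296]
```

Request:
drive_tool --motion '[[0, [-0.95, 0.08, 2.4], [0, 0, -0.5]], [0, [-0.95, 0.08, 2.4], [0, 0, 0]], [0, [-0.95, 0.08, 2.4], [0, 0, 0]], [0, [-0.95, 0.08, 2.4], [0, 0, 0]], [0, [0, 0, 2.4], [0, 0, 0]], [0, [0, 0, 2.4], [0, 0, 0]], [0, [0, 0, 1.5], [0, 0, 0]], [0, [0, 0, 1.0], [0, 0, 0]], [0, [0, 0, 0], [0, 0, 0]]]'

```text
clock: 4.7
tcp_pos: [0.5627, -0.2758, 0.0823]
eef_rot: [0.593, 0.805, 0.0, -0.001]
force: [-0.5, 0.7, -0.7]
grip_width: -0.002
gripper_force: 0.0
```

Request:
drive_tool --motion '[[0, [0, 0.4, 0], [0, 0, 0]], [0, [0, 0.4, 0], [0, 0, 0]], [0, [0, 0.4, 0], [0, 0, 0]], [0, [0, 0.4, 0], [0, 0, 0]], [0, [0, 0.4, 0], [0, 0, 0]], [0, [0, 0.4, 0], [0, 0, 0]], [0, [0, 0.4, 0], [0, 0, 0]]]'

```text
clock: 5.4
tcp_pos: [0.589, -0.2693, 0.0838]
eef_rot: [0.594, 0.805, -0.001, -0.001]
force: [-8.7, -1.9, 6.6]
grip_width: 0.003
gripper_force: 4.0
```

Request:
drive_tool --motion '[[0, [0, 0.5, 0], [0, 0, 0]], [0, [0, 0.5, 0], [0, 0, 0]], [0, [0, 0.5, 0], [0, 0, 0]], [0, [0, 0.5, 0], [0, 0, 0]], [0, [0, 0.5, 0], [0, 0, 0]], [0, [0, 0.5, 0], [0, 0, 0]], [0, [0, 0.4, 0], [0, 0, 0]]]'

```text
clock: 6.1
tcp_pos: [0.6215, -0.2593, 0.0838]
eef_rot: [0.594, 0.805, -0.001, -0.001]
force: [-7.3, -0.3, 5.6]
grip_width: -0.001
gripper_force: 4.0
```

Request:
drive_tool --motion '[[0, [0, 0.2, 0], [0, 0, 0]], [0, [0, 0.2, 0], [0, 0, 0]]]'

```text
clock: 6.3
tcp_pos: [0.6253, -0.2581, 0.0838]
eef_rot: [0.594, 0.805, -0.001, -0.001]
force: [-7.1, -2.0, 6.5]
grip_width: -0.004
gripper_force: 3.8
```

Request:
drive_tool --motion '[[0, [0, 0.15, 0], [0, 0, 0]], [0, [0, 0, 0], [0, 0, 0]]]'

```text
clock: 6.5
tcp_pos: [0.6269, -0.2576, 0.0838]
eef_rot: [0.594, 0.805, -0.001, -0.001]
force: [-5.8, -1.5, 3.8]
grip_width: -0.0
gripper_force: 3.0
```

Request:
drive_tool --motion '[[0, [0, 0.15, 0], [0, 0, 0]], [0, [0, 0, 0], [0, 0, 0]]]'

```text
clock: 6.7
tcp_pos: [0.6281, -0.2572, 0.0837]
eef_rot: [0.594, 0.805, -0.001, -0.001]
force: [-7.0, -2.0, 4.9]
grip_width: 0.002
gripper_force: 3.6
```

Request:
drive_tool --motion '[[0, [0, 0.15, 0], [0, 0, 0]], [0, [0, 0, 0], [0, 0, 0]]]'

```text
clock: 6.9
tcp_pos: [0.6283, -0.2572, 0.0838]
eef_rot: [0.594, 0.805, -0.002, -0.002]
force: [-12.6, -2.3, 8.8]
grip_width: -0.0
gripper_force: 6.6
```

Request:
drive_tool --motion '[[0, [0, -1.5, 0], [0, 0, 0]], [0, [0, 0, -2.5], [0, 0, 0]], [2, [0, 0, -2.5], [0, 0, 0]], [5, [0, -1.0, -2.0], [0, 0, 0]], [8.54, [-0.3, -1.4, 0], [0, 0, 0]], [8.54, [-0.3, -1.4, 0], [0, 0, 0]], [8.54, [-0.34, -1.4, 0], [0, 0, 0]], [8.54, [0, 0, 0], [0, 0, 0]], [8.54, [0, 0, 0], [0, 0, 0]], [8.54, [0, 0, 0], [0, 0, 0]]]'

```text
clock: 7.9
tcp_pos: [0.5692, -0.2847, 0.1528]
eef_rot: [0.594, 0.805, 0.0, -0.0]
force: [0.1, -0.8, -0.1]
grip_width: 0.999
gripper_force: 0.0
```

```bash
python3 - <<'E'
from h import *
import cv2
s=robot.get_state(); im=eyes.read_camera("wrist"); cv2.imwrite("pics/wg.png",im[:,:,::-1])
np.savez("pics/wg",E=wristE(s,eyes.calibration("wrist")))
print(s['tcp_pos'],s['grip_width'])
for p in ([.567,-.286,.05],[.5627,-.2765,.05]): print(cmd(p,.30,s))
E
```

```text
[ 0.56924079 -0.28471295  0.15277486] 0.9988992012185088
(array([-0.06, -0.25, 10.28]), [array([-0. , -0. , -0.1]), array([-1.000e-01,  0.000e+00,  1.799e+02])])
(array([ 0.97, -0.38, 10.28]), [array([-0. , -0. , -0.1]), array([-1.000e-01,  0.000e+00,  1.799e+02])])
```

View pics/wg.png

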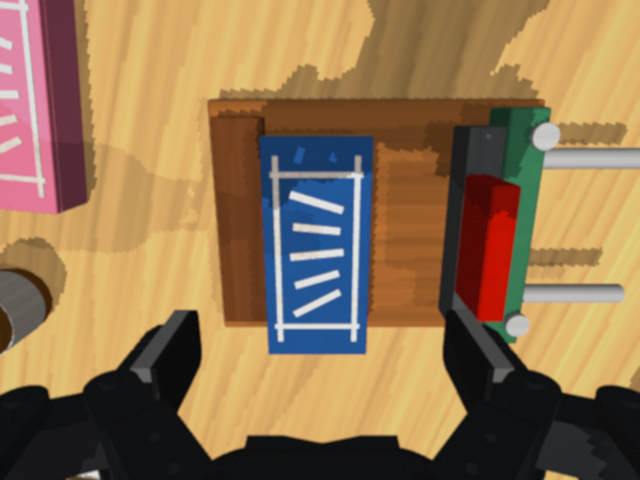

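The jaw is hard against the green end block and the block is still seated. The block's top corners are at (260,136), (373,136), (366,354) and (269,354).

```bash
python3 - <<'E'
from h import *
c=eyes.calibration("wrist");E=np.load("pics/wg.npz")['E'];s=robot.get_state()
L=[[-30,65,52],[30,65,52],[30,-65,52],[-30,-65,52]];px=np.array([[260,136],[373,136],[366,354],[269,354.]])
p,e=fit(c,E,L,px,[.56,-.28,.3]);print(p,e,(proj(c,E,place(p,np.array(L)/1000.))-px).round(1).tolist())
print(cmd([p[0],p[1],.05],p[2],s))
E
```

```text
[ 0.56671468 -0.28647675  0.29804424] 1.2436016075471343 [[-1.2, -0.5], [1.2, -0.6], [0.7, 0.9], [-0.7, 0.9]]
(array([-0.1 , -0.31, 10.29]), [array([-0. , -0. ,  0.1]), array([   0. ,   -0. , -179.9])])
```

Request:
drive_tool --motion '[[8.54, [-0.1, -0.3, 2.0], [0, 0, 0]], [8.54, [0, 0, 2.3], [0, 0, 0]], [8.54, [0, 0, 2.3], [0, 0, 0]], [8.54, [0, 0, 2.0], [0, 0, 0]], [8.54, [0, 0, 1.0], [0, 0, 0]], [8.54, [0, 0, 0.7], [0, 0, 0]], [8.54, [0, 0, 0], [0, 0, 0]], [8.54, [0, 0, 0], [0, 0, 0]]]'

```text
clock: 8.75
tcp_pos: [0.5673, -0.287, 0.0511]
eef_rot: [0.594, 0.805, 0.0, 0.001]
force: [-0.1, 0.5, -0.1]
grip_width: 1.003
gripper_force: 0.0
```

Request:
drive_tool --motion '[[5, [0, 0, 0], [0, 0, 0]], [5, [0, 0, 0], [0, 0, 0]], [5, [0, 0, 0], [0, 0, 0]], [5, [0, 0, 0], [0, 0, 0]], [5, [0, 0, 0], [0, 0, 0]], [5, [0, 0, 0], [0, 0, 0]], [5, [0, 0, 0], [0, 0, 0]]]' --newtons 40

```text
clock: 9.45
tcp_pos: [0.5673, -0.2872, 0.0515]
eef_rot: [0.594, 0.805, -0.0, 0.001]
force: [-0.7, 0.5, 5.8]
grip_width: 0.691
gripper_force: 45.1
```

Request:
drive_tool --motion '[[5, [0, 0, -0.5], [0, 0, 0]], [5, [0, 0, -1], [0, 0, 0]], [5, [0, 0, -2], [0, 0, 0]], [5, [0, 0, -2.5], [0, 0, 0]], [5, [0, 0, -2.5], [0, 0, 0]], [5, [0, 0, -2.5], [0, 0, 0]], [5, [0, 0, -1.0], [0, 0, 0]], [5, [0, 0, 0], [0, 0, 0]], [5, [0, 0, 0], [0, 0, 0]]]'

```text
clock: 10.35
tcp_pos: [0.5661, -0.2863, 0.1693]
eef_rot: [0.594, 0.805, 0.0, -0.001]
force: [-0.4, -0.3, -1.7]
grip_width: 0.694
gripper_force: 44.3
```

```bash
python3 - <<'E'
from h import *
import cv2
s=robot.get_state(); im=eyes.read_camera("wrist"); cv2.imwrite("pics/wl.png",im[:,:,::-1])
print(s['tcp_pos'],s['grip_width'],s['gripper_force'],s['force'])
for J in ([.526,.2135,.305],[.526,.2135,.315]):
    w=place(J,[[.005,.015,.17]])[0]; print(w,cmd(w,J[2],s))
E
```

```text
[ 0.56608016 -0.28627633  0.16925578] 0.6941152502902558 44.31366115808487 [-0.3693582  -0.29427594 -1.6852656 ]
[0.52626484 0.22930917 0.17      ] (array([ 5.044e+01,  1.139e+01, -2.000e-02]), [array([-0. , -0.1, -0.3]), array([-1.000e-01,  1.000e-01,  1.797e+02])])
[0.52610673 0.22931103 0.17      ] (array([ 5.045e+01,  1.137e+01, -2.000e-02]), [array([-0. , -0.1, -0.9]), array([-1.000e-01,  1.000e-01,  1.791e+02])])
```

View pics/wl.png

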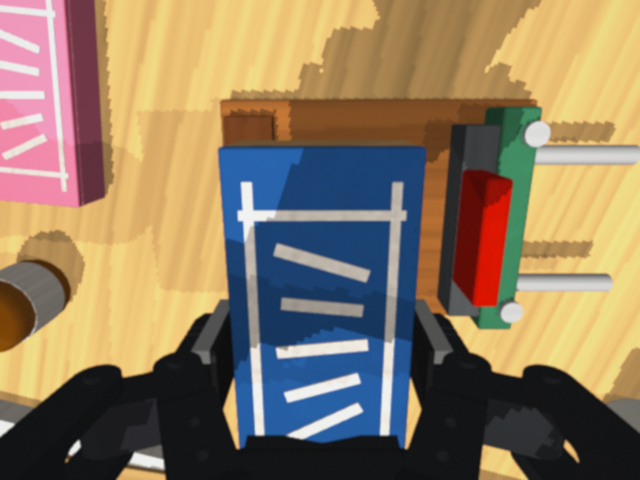

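The block is gripped square between the pads, its far edge level at row 147, and the jaw has stayed open at right. I'll carry it over to the jig.

Request:
drive_tool --motion '[[5, [1.2, 0.27, 0], [0, 0, 0]], [5, [2.6, 0.59, 0], [0, 0, 0]], [5, [2.6, 0.59, 0], [0, 0, 0]], [5, [2.6, 0.59, 0], [0, 0, 0]], [5, [2.6, 0.59, 0], [0, 0, 0]], [5, [2.6, 0.59, 0], [0, 0, 0]], [5, [2.6, 0.59, 0], [0, 0, 0]], [5, [2.6, 0.59, 0], [0, 0, 0]], [5, [2.6, 0.59, 0], [0, 0, 0]], [5, [2.6, 0.59, 0], [0, 0, 0]], [5, [2.6, 0.59, 0], [0, 0, 0]], [5, [2.6, 0.59, 0], [0, 0, 0]], [5, [2.6, 0.59, 0], [0, 0, 0]], [5, [2.6, 0.59, 0], [0, 0, 0]], [5, [2.6, 0.59, 0], [0, 0, 0]], [5, [2.6, 0.59, 0], [0, 0, 0]], [5, [2.6, 0.59, 0], [0, 0, 0]], [5, [2.6, 0.59, 0], [0, 0, 0]], [5, [2.6, 0.59, 0], [0, 0, 0]], [5, [2.4, 0.54, 0], [0, 0, -0.6]]]'

```text
clock: 12.4
tcp_pos: [0.5257, 0.2303, 0.169]
eef_rot: [0.589, 0.808, -0.001, -0.001]
force: [0.1, 0.8, -0.8]
grip_width: 0.696
gripper_force: 44.2
```

Request:
drive_tool --motion '[[5, [0, 0, 0], [0, 0, 0]], [5, [0, 0, 0], [0, 0, 0]], [5, [0, 0, 0], [0, 0, 0]]]'

```text
clock: 12.7
tcp_pos: [0.5267, 0.2282, 0.1696]
eef_rot: [0.59, 0.808, -0.001, -0.0]
force: [0.1, 0.0, -2.0]
grip_width: 0.687
gripper_force: 44.2
```

```bash
python3 - <<'E'
from h import *
import cv2
s=robot.get_state(); im=eyes.read_camera("wrist"); cv2.imwrite("pics/wp.png",im[:,:,::-1])
np.savez("pics/wp",E=wristE(s,eyes.calibration("wrist")))
print(s['tcp_pos'],s['grip_width'],s['gripper_force'],s['force'])
J=[.526,.2135,.310]
w=place(J,[[.005,.015,.17]])[0]; print(w,cmd(w,J[2],s))
E
```

```text
[0.52673546 0.22816696 0.16960983] 0.6871896474699478 44.24264967441559 [ 0.12373685  0.04058893 -2.01931668]
[0.52618579 0.2293103  0.17      ] (array([ 0.13, -0.02, -0.04]), [array([-0.1,  0. , -0. ]), array([0.0e+00, 1.0e-01, 1.8e+02])])
```

View pics/wp.png

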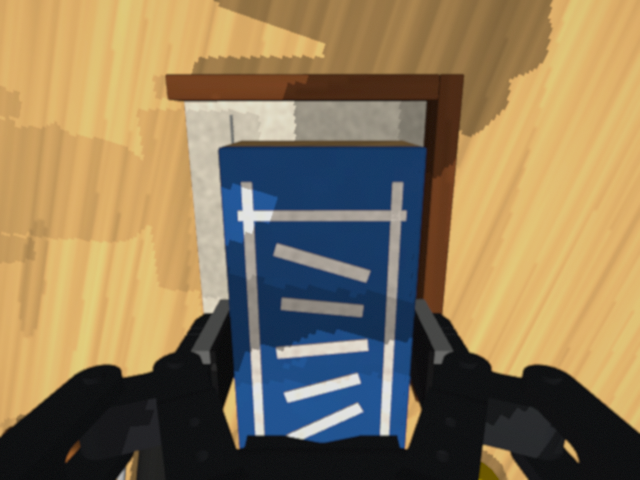

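The block is over the bed. The short fence's top edge is level, from (167,75) to (463,75), so the tool is square to the jig. The block's far edge is parallel to it at row 147.

```bash
python3 - <<'E'
from h import *
c=eyes.calibration("wrist");E=np.load("pics/wp.npz")['E'];s=robot.get_state()
L=[[-85,110,40],[85,110,40],[-85,96,40]];px=np.array([[167,75],[463,75],[170,100.]])
p,e=fit(c,E,L,px,[.526,.2135,.31]);print("jig",p,(proj(c,E,place(p,np.array(L)/1000.))-px).round(1).tolist())
# block in hand: top at TCP z - (.0515-.052)
zt=s['tcp_pos'][2]+.0005
L=[[-30,65,zt*1000],[30,65,zt*1000]];px=np.array([[219,148],[427,148.]])
b,e=fit(c,E,L,px,[.526,.23,.31]);print("block",b,(proj(c,E,place(b,np.array(L)/1000.))-px).round(1).tolist())
for J in (p,[.526,.2135,.31]):
    a=J[2];print("block in jig",np.array([[np.cos(a),np.sin(a)],[-np.sin(a),np.cos(a)]])@(b[:2]-J[:2]),b[2]-a)
E
```

```text
jig [0.52732503 0.21344652 0.30590786] [[-1.6, -0.3], [3.6, 0.2], [-2.0, 0.8]]
block [0.52682104 0.22829633 0.30767912] [[-1.9, 0.1], [1.9, 0.1]]
block in jig [0.00399156 0.01431217] 0.001771257965273998
block in jig [0.00529565 0.01384057] -0.002320880115983359
```

Request:
drive_tool --motion '[[5, [0.4, 0.2, 1.0], [0, 0, 0]], [5, [0.4, 0.2, 2.0], [0, 0, 0]], [5, [0.3, 0.2, 2.5], [0, 0, 0]], [5, [0, 0, 2.5], [0, 0, 0]], [5, [0, 0, 2.0], [0, 0, 0]], [5, [0, 0, 1.2], [0, 0, 0]], [5, [0, 0, 0.6], [0, 0, 0]], [5, [0, 0, 0.4], [0, 0, 0]], [5, [0, 0, 0], [0, 0, 0]], [5, [0, 0, 0], [0, 0, 0]]]'

```text
clock: 13.75
tcp_pos: [0.5304, 0.2411, 0.0492]
eef_rot: [0.59, 0.808, 0.001, 0.001]
force: [0.1, -0.0, -2.4]
grip_width: 0.69
gripper_force: 44.2
```

Request:
drive_tool --motion '[[5, [0, 0, 0.2], [0, 0, 0]], [5, [0, 0, 0.1], [0, 0, 0]], [5, [0, 0, 0], [0, 0, 0]]]'

```text
clock: 14.05
tcp_pos: [0.5297, 0.2409, 0.0454]
eef_rot: [0.59, 0.808, 0.0, 0.0]
force: [0.2, -0.2, -1.0]
grip_width: 0.69
gripper_force: 44.2
```

Request:
drive_tool --motion '[[5, [0, 0, 0.1], [0, 0, 0]], [5, [0, 0, 0.05], [0, 0, 0]], [5, [0, 0, 0], [0, 0, 0]]]'

```text
clock: 14.35
tcp_pos: [0.5296, 0.2409, 0.0437]
eef_rot: [0.59, 0.808, -0.0, -0.0]
force: [-0.9, 0.1, -2.3]
grip_width: 0.686
gripper_force: 44.2
```

Request:
drive_tool --motion '[[5, [0, 0, 0.05], [0, 0, 0]], [5, [0, 0, 0], [0, 0, 0]]]'

```text
clock: 14.55
tcp_pos: [0.5297, 0.241, 0.0435]
eef_rot: [0.59, 0.808, 0.0, 0.0]
force: [-2.0, -0.6, 1.5]
grip_width: 0.691
gripper_force: 44.6
```

Request:
drive_tool --motion '[[7, [0, 0, 0], [0, 0, 0]], [7, [0, 0, 0], [0, 0, 0]], [7, [0, 0, 0], [0, 0, 0]], [7, [0, 0, -0.5], [0, 0, 0]], [7, [0, 0, -1.5], [0, 0, 0]], [7, [0, 0, -2.5], [0, 0, 0]], [4, [0, 0, -2.5], [0, 0, 0]], [0, [0, -2, 0], [0, 0, 0]], [0, [0, -2, 0], [0, 0, 0]], [0, [0, -1.8, 0], [0, 0, 0]], [0, [0, 0, 0], [0, 0, 0]], [0, [0, 0, 0], [0, 0, 0]], [0, [0, 0, 2.5], [0, 0, 0]], [0, [0, 0, 2.5], [0, 0, 0]], [0, [0, 0, 1.8], [0, 0, 0]], [0, [0, 0, 0.5], [0, 0, 0]], [0, [0, 0, 0], [0, 0, 0]]]'

```text
clock: 16.25
tcp_pos: [0.4748, 0.2233, 0.04]
eef_rot: [0.59, 0.808, -0.0, -0.0]
force: [-0.5, -0.8, 0.7]
grip_width: -0.002
gripper_force: 0.0
```

```bash
python3 - <<'E'
from h import *
s=robot.get_state()
J=np.array([.5265,.2135,.309]);a=J[2]
M=np.array([[np.cos(a),np.sin(a)],[-np.sin(a),np.cos(a)]])
print(s['tcp_pos'],M@(s['tcp_pos'][:2]-J[:2]),M@(np.array([.5297,.241])-J[:2]),s['grip_width'],s['force'],s['clock'])
print(cmd([0,0,0],.309)[1][0])
E
```

```text
[0.47482352 0.22328658 0.03995955] [-0.04625283  0.02503821] [0.01141136 0.02522441] -0.002342112513505182 [-0.53180653 -0.83752341  0.73664985] 16.25
[-0. -0.  0.]
```

Request:
drive_tool --motion '[[0, [0, 0.4, 0], [0, 0, 0]], [0, [0, 0.4, 0], [0, 0, 0]], [0, [0, 0.3, 0], [0, 0, 0]], [0, [0, 0.2, 0], [0, 0, 0]], [0, [0, 0.2, 0], [0, 0, 0]], [0, [0, 0.2, 0], [0, 0, 0]], [0, [0, 0.2, 0], [0, 0, 0]], [0, [0, 0.2, 0], [0, 0, 0]], [0, [0, 0.2, 0], [0, 0, 0]], [0, [0, 0.2, 0], [0, 0, 0]], [0, [0, 0.2, 0], [0, 0, 0]], [0, [0, 0.2, 0], [0, 0, 0]], [0, [0, 0.2, 0], [0, 0, 0]], [0, [0, 0.2, 0], [0, 0, 0]], [0, [0, 0.2, 0], [0, 0, 0]]]'

```text
clock: 17.75
tcp_pos: [0.5079, 0.234, 0.0403]
eef_rot: [0.59, 0.808, -0.0, 0.0]
force: [-1.2, 0.1, -0.6]
grip_width: -0.001
gripper_force: 0.4
```

Request:
drive_tool --motion '[[0, [0, 0.1, 0], [0, 0, 0]], [0, [0, 0.1, 0], [0, 0, 0]], [0, [0, 0.1, 0], [0, 0, 0]]]'

```text
clock: 18.05
tcp_pos: [0.5107, 0.2348, 0.0403]
eef_rot: [0.59, 0.808, -0.0, -0.0]
force: [-0.9, 0.3, -0.1]
grip_width: 0.001
gripper_force: 0.5
```

Request:
drive_tool --motion '[[0, [0, 0.1, 0], [0, 0, 0]], [0, [0, 0.1, 0], [0, 0, 0]]]'

```text
clock: 18.25
tcp_pos: [0.5126, 0.2355, 0.0403]
eef_rot: [0.59, 0.808, -0.0, -0.0]
force: [-1.3, -0.1, -1.0]
grip_width: 0.005
gripper_force: 0.4
```

Request:
drive_tool --motion '[[0, [0, 0.1, 0], [0, 0, 0]], [0, [0, 0.1, 0], [0, 0, 0]]]'

```text
clock: 18.45
tcp_pos: [0.5145, 0.2361, 0.0403]
eef_rot: [0.59, 0.808, 0.0, -0.0]
force: [-0.8, -0.4, 0.7]
grip_width: -0.0
gripper_force: 0.4
```

Request:
drive_tool --motion '[[0, [0, 0.1, 0], [0, 0, 0]]]'

```text
clock: 18.55
tcp_pos: [0.5155, 0.2364, 0.0403]
eef_rot: [0.59, 0.808, -0.0, -0.0]
force: [-1.8, -0.2, -0.8]
grip_width: 0.004
gripper_force: 0.4
```

Request:
drive_tool --motion '[[0, [0, 0.1, 0], [0, 0, 0]]]'

```text
clock: 18.65
tcp_pos: [0.5164, 0.2367, 0.0403]
eef_rot: [0.59, 0.808, -0.0, -0.0]
force: [-1.3, -0.2, -1.4]
grip_width: 0.004
gripper_force: 0.4
```

Request:
drive_tool --motion '[[0, [0, 0.1, 0], [0, 0, 0]]]'

```text
clock: 18.75
tcp_pos: [0.5166, 0.2367, 0.0402]
eef_rot: [0.59, 0.808, -0.001, -0.001]
force: [-6.8, -2.8, 4.9]
grip_width: 0.001
gripper_force: 3.3
```

Request:
drive_tool --motion '[[0, [0, 0.1, 0], [0, 0, 0]]]'

```text
clock: 18.85
tcp_pos: [0.5167, 0.2368, 0.04]
eef_rot: [0.59, 0.808, -0.002, -0.001]
force: [-8.9, -3.5, 5.2]
grip_width: -0.001
gripper_force: 4.9
```

Request:
drive_tool --motion '[[0, [0, 0.08, 0], [0, 0, 0]]]'

```text
clock: 18.95
tcp_pos: [0.5167, 0.2368, 0.0398]
eef_rot: [0.589, 0.808, -0.002, -0.002]
force: [-10.7, -4.6, 8.1]
grip_width: -0.001
gripper_force: 5.9
```

Request:
drive_tool --motion '[[0, [0, -0.5, 0], [0, 0, 0]], [0, [0, -1.0, 0], [0, 0, 0]], [0, [0, 0, -2], [0, 0, 0]], [0, [0, 0, -2.5], [0, 0, 0]], [0, [0, 0, -2.5], [0, 0, 0]], [0, [-2, 1.4, 0], [0, 0, 0]], [0, [-2, 1.5, 0], [0, 0, 0]], [0, [-2, 1.5, 0], [0, 0, 0]], [0, [-2, 1.5, 0], [0, 0, 0]], [0, [-0.8, 0, 0], [0, 0, 0]], [0, [0, 0, 0], [0, 0, 0]], [0, [0, 0, 2.5], [0, 0, 0]], [0, [0, 0, 2.5], [0, 0, 0]], [0, [0, 0, 1.5], [0, 0, 0]], [0, [0, 0, 0.5], [0, 0, 0]], [0, [0, 0, 0], [0, 0, 0]]]'

```text
clock: 20.55
tcp_pos: [0.5869, 0.1675, 0.0398]
eef_rot: [0.589, 0.808, -0.0, -0.001]
force: [-1.3, 0.3, 0.3]
grip_width: -0.001
gripper_force: 0.0
```

```bash
python3 - <<'E'
from h import *
import cv2
s=robot.get_state(); im=eyes.read_camera("wrist"); cv2.imwrite("pics/we.png",im[:,:,::-1])
np.savez("pics/we",E=wristE(s,eyes.calibration("wrist")))
J=np.array([.5265,.2135,.309]);a=J[2]
M=np.array([[np.cos(a),np.sin(a)],[-np.sin(a),np.cos(a)]])
print(s['tcp_pos'],M@(s['tcp_pos'][:2]-J[:2]),s['force'],s['clock'],cmd([0,0,0],.309)[1][0])
E
```

```text
[0.58689325 0.16751363 0.03976582] [ 0.04354818 -0.06217433] [-1.3490794   0.34264342  0.31284231] 20.55 [0.  0.  0.1]
```

View pics/we.png

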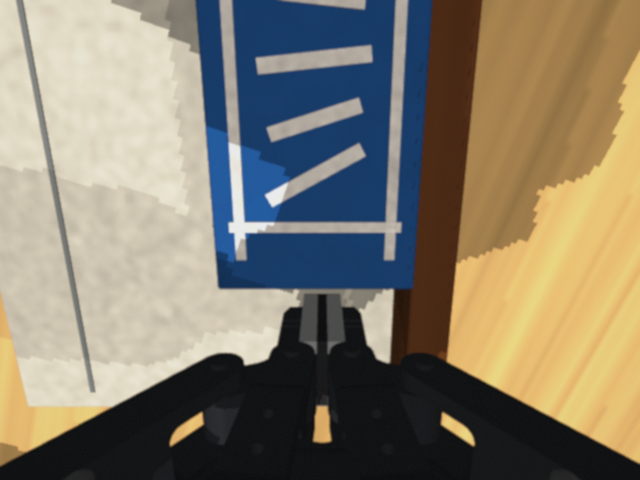

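The block lies along the long fence with no gap. Its near end is at row 289, square ahead of the closed fingers at (321,300). Next I push it toward the short fence.

Request:
drive_tool --motion '[[0, [0.3, 0, 0], [0, 0, 0]], [0, [0.3, 0, 0], [0, 0, 0]], [0, [0.2, 0, 0], [0, 0, 0]], [0, [0.2, 0, 0], [0, 0, 0]], [0, [0.1, 0, 0], [0, 0, 0]], [0, [0.1, 0, 0], [0, 0, 0]]]'

```text
clock: 21.2
tcp_pos: [0.5841, 0.1785, 0.0404]
eef_rot: [0.59, 0.808, -0.0, 0.0]
force: [-0.1, -1.0, 0.6]
grip_width: -0.002
gripper_force: 0.8
```

Request:
drive_tool --motion '[[0, [0.1, 0, 0], [0, 0, 0]], [0, [0.1, 0, 0], [0, 0, 0]]]'

```text
clock: 21.4
tcp_pos: [0.5836, 0.1802, 0.0404]
eef_rot: [0.59, 0.808, -0.0, 0.0]
force: [-0.0, -1.6, 1.3]
grip_width: 0.001
gripper_force: 0.7
```

Request:
drive_tool --motion '[[0, [0.1, 0, 0], [0, 0, 0]]]'

```text
clock: 21.5
tcp_pos: [0.5833, 0.1813, 0.0403]
eef_rot: [0.59, 0.808, -0.0, 0.0]
force: [-0.6, -1.5, 0.2]
grip_width: -0.005
gripper_force: 0.7
```

Request:
drive_tool --motion '[[0, [0.1, 0, 0], [0, 0, 0]]]'

```text
clock: 21.6
tcp_pos: [0.5829, 0.1823, 0.0404]
eef_rot: [0.59, 0.808, 0.0, 0.0]
force: [1.3, -1.8, 1.3]
grip_width: 0.0
gripper_force: 0.8
```

Request:
drive_tool --motion '[[0, [0.1, 0, 0], [0, 0, 0]]]'

```text
clock: 21.7
tcp_pos: [0.5826, 0.1833, 0.0403]
eef_rot: [0.59, 0.808, 0.0, 0.0]
force: [0.3, -0.8, 1.3]
grip_width: 0.002
gripper_force: 0.7
```

Request:
drive_tool --motion '[[0, [0.1, 0, 0], [0, 0, 0]]]'

```text
clock: 21.8
tcp_pos: [0.5824, 0.184, 0.0403]
eef_rot: [0.59, 0.808, -0.0, 0.0]
force: [1.8, -6.1, 1.2]
grip_width: -0.001
gripper_force: 3.0
```

Request:
drive_tool --motion '[[0, [0.1, 0, 0], [0, 0, 0]]]'

```text
clock: 21.9
tcp_pos: [0.5824, 0.1841, 0.0404]
eef_rot: [0.589, 0.808, -0.001, 0.001]
force: [2.4, -10.1, 0.3]
grip_width: -0.0
gripper_force: 5.1
```

Request:
drive_tool --motion '[[0, [0.1, 0, 0], [0, 0, 0]]]'

```text
clock: 22.0
tcp_pos: [0.5824, 0.1841, 0.0404]
eef_rot: [0.589, 0.808, -0.001, 0.001]
force: [3.3, -13.7, 0.5]
grip_width: -0.001
gripper_force: 7.0
```

Request:
drive_tool --motion '[[0, [-0.5, 0, 0], [0, 0, 0]], [0, [-1.0, 0, 0], [0, 0, 0]], [0, [0, 0, -2], [0, 0, 0]], [0, [0, 0, -2.5], [0, 0, 0]], [0, [0, 0, -2.5], [0, 0, 0]], [0, [1.5, -1.8, 0], [0, 0, 0]], [0, [1.5, -1.8, 0], [0, 0, 0]], [0, [1.5, -1.8, 0], [0, 0, 0]], [0, [1.5, -0.4, 0], [0, 0, 0]], [0, [1.5, 0, 0], [0, 0, 0]], [0, [1.3, 0, 0], [0, 0, 0]], [0, [0, 0, 0], [0, 0, 0]], [0, [0, 0, 2.5], [0, 0, 0]], [0, [0, 0, 2.5], [0, 0, 0]], [0, [0, 0, 1.5], [0, 0, 0]], [0, [0, 0, 0.5], [0, 0, 0]], [0, [0, 0, 0], [0, 0, 0]]]'

```text
clock: 23.7
tcp_pos: [0.5041, 0.2378, 0.0397]
eef_rot: [0.59, 0.808, -0.001, -0.0]
force: [-0.5, 0.1, 0.6]
grip_width: 0.002
gripper_force: 0.0
```

```bash
python3 - <<'E'
from h import *
s=robot.get_state()
J=np.array([.5265,.2135,.309]);a=J[2]
M=np.array([[np.cos(a),np.sin(a)],[-np.sin(a),np.cos(a)]])
print(s['tcp_pos'],M@(s['tcp_pos'][:2]-J[:2]),s['force'],s['clock'],cmd([0,0,0],.309)[1][0])
E
```

```text
[0.50409065 0.23776612 0.03967037] [-0.01396852  0.02993165] [-0.47896128  0.07131603  0.55298904] 23.7 [-0.1 -0.   0. ]
```

Request:
drive_tool --motion '[[0, [0, 0.2, 0], [0, 0, 0]], [0, [0, 0.2, 0], [0, 0, 0]], [0, [0, 0.2, 0], [0, 0, 0]], [0, [0, 0.2, 0], [0, 0, 0]], [0, [0, 0.1, 0], [0, 0, 0]], [0, [0, 0.1, 0], [0, 0, 0]], [0, [0, 0.1, 0], [0, 0, 0]]]'

```text
clock: 24.4
tcp_pos: [0.5147, 0.2414, 0.0403]
eef_rot: [0.59, 0.808, -0.0, -0.0]
force: [0.5, -0.6, -0.3]
grip_width: 0.004
gripper_force: 0.0
```

Request:
drive_tool --motion '[[0, [0, 0.1, 0], [0, 0, 0]]]'

```text
clock: 24.5
tcp_pos: [0.515, 0.2415, 0.0401]
eef_rot: [0.59, 0.808, -0.001, -0.0]
force: [-4.1, -1.0, 2.5]
grip_width: 0.004
gripper_force: 2.1
```

Request:
drive_tool --motion '[[0, [0, 0.1, 0], [0, 0, 0]]]'

```text
clock: 24.6
tcp_pos: [0.5151, 0.2416, 0.0399]
eef_rot: [0.59, 0.808, -0.002, -0.001]
force: [-8.0, -3.0, 5.6]
grip_width: -0.003
gripper_force: 4.0
```

Request:
drive_tool --motion '[[0, [0, 0.1, 0], [0, 0, 0]]]'

```text
clock: 24.7
tcp_pos: [0.5151, 0.2416, 0.0397]
eef_rot: [0.589, 0.808, -0.002, -0.002]
force: [-9.9, -4.2, 6.7]
grip_width: -0.0
gripper_force: 5.6
```

Request:
drive_tool --motion '[[0, [0, -0.5, 0], [0, 0, 0]], [0, [0, -1.0, 0], [0, 0, 0]], [0, [0, 0, -2], [0, 0, 0]], [0, [0, 0, -3], [0, 0, 0]], [0, [0, 0, -3], [0, 0, 0]], [0, [0, 0, -3], [0, 0, 0]], [0, [0, 0, -3], [0, 0, 0]], [0, [-1.5, 1.7, -2], [0, 0, 0]], [0, [-1.5, 1.7, 0], [0, 0, 0]], [0, [-1.5, 1.7, 0], [0, 0, 0]], [0, [-2, 0, 0], [0, 0, 0]], [0, [0, 0, 0], [0, 0, 0]], [0, [0, 0, 0], [0, 0, 0]], [0, [0, 0, 0], [0, 0, 0]]]'

```text
clock: 26.1
tcp_pos: [0.5709, 0.1919, 0.2002]
eef_rot: [0.589, 0.808, 0.0, -0.0]
force: [-0.3, 0.0, 0.4]
grip_width: -0.004
gripper_force: 0.0
```

```bash
python3 - <<'E'
from h import *
import cv2
s=robot.get_state(); im=eyes.read_camera("wrist"); t=eyes.read_camera("top")
w=cv2.resize(im[0:330,170:500],(600,600),interpolation=cv2.INTER_CUBIC)
tt=cv2.resize(t[130:310,270:470],(200,180)); tt=cv2.copyMakeBorder(tt,0,420,0,0,cv2.BORDER_CONSTANT)
cv2.imwrite("pics/wf.png",cv2.hconcat([w,tt])[:,:,::-1])
np.savez("pics/wf",E=wristE(s,eyes.calibration("wrist")));print(s['tcp_pos'],s['clock'],s['force'])
E
```

```text
[0.57093031 0.19187747 0.20015944] 26.1 [-0.33110034  0.0430161   0.41572526]
```

View pics/wf.png

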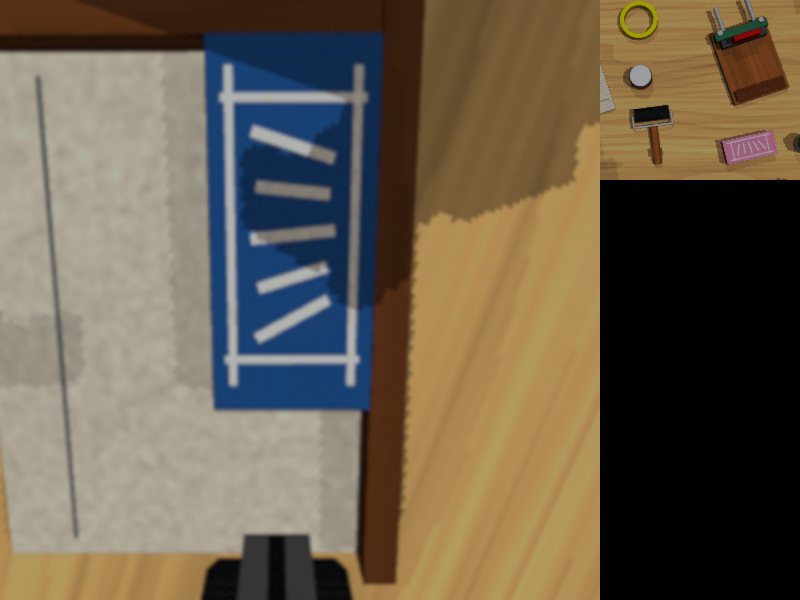

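The block is home in the fence corner, carved face up, with no visible gap along the long fence (x about 380) or the short fence (row 33). The jaw is fully open. The tape, tin and brayer are where they started, and nothing touches the arm.

```bash
python3 -c "
from cell import robot
print(robot.hand_in())"
```

```text
the job is handed in; nothing more can be done
None
```

I pushed the vise jaw fully open, lifted the block out, set it carved face up on the jig and pushed it flush against both fences with about 14 N at most. The job is handed in at about 26 s on the robot's clock, with the jaw left open and the tin, roller and tape where they started; the hand-in gave no verdict.

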